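Pack the eyepieces and lift the carrier

TASK

Stand the two eyepieces left out on the bench in the empty sockets of the wooden carrier, each in the row that matches its barrel (narrow in the small sockets, wide in the large), fully down and let go, while the carrier still rests on its mat. Then take the loaded carrier by its handle, lift it straight up, at least 12 cm clear of the bench, and finish while holding it there above its mat, level and still, with all four eyepieces in their sockets: do not put it down or let go. Never tip the carrier steeply, and knock nothing else on the bench aside.

Things in the scene. Friction and masses are not known exactly. Their poses are not given: they have to be found in the camera images.
- carrier: loose beech block 150 x 160 x 26 mm (x, y, z), about 420 g empty, resting on the mat turned any way round. Origin: centre of the underside. Two rows of two sockets run along its y: small ones (26 mm wide) at x = -50 mm, large ones (33 mm) at x = +50 mm, at y = +-40 mm; 20 mm deep, floor 6 mm above the underside. A steel handle (see point handle) stands over its middle line x = 0
- handle (a point): middle of the carrier's handle, 83 mm above the carrier's underside: a flat-sided steel bar 14 mm wide (x), 14 mm high and 146 mm long along y (same axes as the carrier), top 90 mm above the underside, on two posts (14 x 10 mm) at y = +-68 mm
- socket_narrow_a (a point): centre of the mouth of the small socket at y = +40 mm; holds narrow_stored at the start
- socket_narrow_b (a point): centre of the mouth of the small socket at y = -40 mm; empty at the start
- socket_wide_a (a point): centre of the mouth of the large socket at y = +40 mm; empty at the start
- socket_wide_b (a point): centre of the mouth of the large socket at y = -40 mm; holds wide_stored at the start
- narrow_loose: microscope eyepiece: bright steel barrel, 23 mm diameter and 24 mm long, below a grey cylindrical head of 32 mm diameter and 30 mm height with a black rim and a lens on top; 54 mm tall in all, about 55 g. Origin: centre of the barrel's underside; z runs up its axis. It stands upright on the bench, barrel down. Seated, its origin is 6 mm above the carrier's underside and its top 60 mm above it
- wide_loose: microscope eyepiece: bright steel barrel, 30 mm diameter and 24 mm long, below a grey cylindrical head of 40 mm diameter and 30 mm height with a black rim and a lens on top; 54 mm tall in all, about 85 g. Origin: centre of the barrel's underside; z runs up its axis. It stands upright on the bench, barrel down. Seated, its origin is 6 mm above the carrier's underside and its top 60 mm above it
- narrow_stored: microscope eyepiece: bright steel barrel, 23 mm diameter and 24 mm long, below a grey cylindrical head of 32 mm diameter and 30 mm height with a black rim and a lens on top; 54 mm tall in all, about 55 g. Origin: centre of the barrel's underside; z runs up its axis. It stands in the carrier from the start and stays there
- wide_stored: microscope eyepiece: bright steel barrel, 30 mm diameter and 24 mm long, below a grey cylindrical head of 40 mm diameter and 30 mm height with a black rim and a lens on top; 54 mm tall in all, about 85 g. Origin: centre of the barrel's underside; z runs up its axis. It stands in the carrier from the start and stays there
- mat: fixed grey rubber mat under the carrier, 200 x 200 x 4 mm, lying on the bench (a white microscope, 400 mm tall, stands well to the left of it); origin: centre of the underside
- petri_dish: bystander: closed clear petri dish, 60 mm diameter, 14 mm high; origin: centre of the underside
- slide_box: bystander: blue plastic slide box 84 x 36 x 32 mm (x, y, z); origin: centre of the underside
- dropper_bottle: bystander: small amber bottle with a red collar and rubber teat, 36 mm diameter, 104 mm high; origin: centre of the underside
- coverslip_box: bystander: tiny clear box 26 x 26 x 17 mm; origin: centre of the underside
- beaker: bystander: empty glass beaker, 68 mm diameter, 85 mm high; origin: centre of the underside
There are look-alikes about, which are no part of the job. Leave any purple look-alike of the narrow_stored alone.

How it is judged:
By the outcome, as a careful person would: the job done as asked, in the order asked, and still so for the second after the job is handed in, while the arm keeps its last pose, push and grip.
It also fails if it takes over 67 s, if anything falls off the work surface, if the arm or the gripper's body presses on something with over 40 N, if the wrist force passes 120 N, or if a joint passes its speed limit or range.

ROBOT

A 7-joint arm with a two-finger parallel gripper is mounted at the origin on the work surface. World frame = base frame: x ahead of the robot, y to its left, z up, the work surface at z = 0. Lengths are in m, angles in rad, forces in N, time in s.
With the tool pointing down it reaches from about 0.425 to 1.025 m from the base axis. Payload 9.4 kg.
Tool frame: the origin (TCP) lies on the front face of the gripper's body, between the roots of the fingers; the fingertips stand 73 mm ahead of it and the grasp point (between the pads) lies 54 mm ahead of it; z points along the fingers, y is the direction in which the jaws open and shut (so a half turn about z gives the same grasp; the last joint's range is limited). The gripper opens to 85 mm and grips with 20 to 120 N. Pads are 22 mm wide; open, the fingers measure 114 mm over their backs; the gripper's body (76 mm by 85 mm) begins 54 mm behind the grasp point. The pads swing forward as they close: fully open they stand 13 mm farther back than shut.
Start: joints at [-1.294, 0.599, -0.003, 1.599, 0.002, 0.943, -0.08], TCP at [0.251, 0.68, 0.304] pointing down, gripper open.
Joint ranges: [-2.57, 2.57], [-0.35, 1.97], [-1.29, 1.29], [0.11, 2.56], [-1.05, 4.19], [0.11, 1.86], [-2.63, 2.63]. Speed limits (rad/s): [2.22, 2.22, 3.01, 3.01, 3.14, 3.14, 3.14].

INTERFACE

Orientations are given as a rotation vector (axis times angle).
In Python, from station import ctrl gives the robot as it stands.
- The arm moves only by the tool send_rows, never from a script. Its argument "series" is a list that holds one entry, the list of rows, each a list of 7 numbers: the turn, a rotation vector about the tool's x, y, z in degrees, then the shift along the tool's x, y, z in mm, then the opening, from -1 (shut) to 1 (fully open). A call has exactly 8 rows; each row is the pose to reach, as a shift and turn from the pose commanded when the call began, along the tool's axes at that moment; what a row does not reach only later rows make up. A row lasts 1/10 s, in which the tool goes at most 50 mm and 8.59 degrees, less where a joint would pass 70% of its speed; a pose out of reach is approached as far as the arm can. A call with a gripper value outside its range is refused whole. The fingers move at their own pace and stop on an object; "newtons" is the grip in N (left out, the last holds). Time passes only in rows, so rows that repeat a pose let the fingers close, or fill a call up. It gives the time, the measured TCP pose, the force and the opening at its end, in the units of the state.
- ctrl.get_state(): the state, without advancing time (a new reading comes with each control period).
- ctrl.capture(name): name is "scene" or "top" or "wrist"; returns a dict with "image" (400x640x3 uint8, red, green, blue), "K" (3x3 intrinsics, pixels), "R" (3x3) and "t" (3): a world point X has camera coordinates R X + t; the wrist camera has in their place "mount" (4x4, takes a point from camera to tool coordinates, whose origin is the TCP and whose axes are the flange's). Camera axes: x right, y down, z forward; pixel columns grow to the right and rows downward; lengths in m; the calibration is good to about 2 mm. A picture is of the moment at which its call begins: read the wrist's pose just before it. There is no depth.
- ctrl.hand_in(): hands the job in, once; it reports no verdict.
Trained networks look in the newest picture that a camera, given by its name, has taken for a name from the list of things; names that differ only in an ending like _2 or _b are one class to them, and where a whole thing is asked for, a point or a joint stands for the part that bears it (a point fixed in the world has none). Each returns a list of dicts, best first, with "confidence" (0 to 1); they miss things now and then, are a little off and sometimes report something else, mostly with a low value. They report only what shows in the picture. A call takes as long as a camera call. They do not tell look-alikes from the thing itself.
- ctrl.spot_in(camera, label): "rect" ([centre column, centre row, width, height] in pixels, round what is visible of it).
The state is a dict: "t": time; "q": joint angles; "qvel": joint speeds; "joint_torque": joint torques, N m; "tcp_pos": TCP position; "orientation": TCP orientation; "wrist_force": force on the tool from outside, world axes, zero at the start; "ft_torque": the same for the moment, N m; "opening": opening from 0.0 (shut) to 1.0 (fully open).
Only numpy, scipy, OpenCV 4.12 (cv2) and the standard library are available. Lean on these libraries where they do the work, as an engineer would, in place of code of your own. Each camera call takes 0.05 s, during which the arm holds its last target. There are 200 camera calls.

## Working session

There is one attempt and no reset: what is moved stays moved. The work goes in short steps, Python scripts to look and compute and a tool call to move; the robot and the scene stay as the last step left them, time stands still between calls to the robot, and variables do not carry over. Pictures are saved under pics/ and viewed, about 8 in all and at most 12, crops included, and the job is handed in when it is done.

Besides the shell and the picture viewer there is one more tool, called after "Call:" as a command line: name --argument value ..., lists and objects as JSON in quotes. send_rows: Moves the arm, as the interface text tells. Its arguments: {"type":"object","properties":{"series":{"type":"array","items":{"type":"array","items":{"type":"array","items":{"type":"number"}}}},"newtons":{"type":"number"}},"required":["series"]}

```bash
mkdir -p pics
cat > h.py <<'E'
import numpy as np, cv2
from scipy.spatial.transform import Rotation as Rn
from station import ctrl
def cap(n):
    s=ctrl.get_state(); c=ctrl.capture(n)
    if n=='wrist':
        T=np.eye(4);T[:3,:3]=Rn.from_rotvec(s['orientation']).as_matrix();T[:3,3]=s['tcp_pos']
        M=np.linalg.inv(T@np.array(c['mount']));c['R']=M[:3,:3];c['t']=M[:3,3]
    c['R']=np.array(c['R']);c['t']=np.array(c['t']);c['K']=np.array(c['K']);return c
def save(c,f,box=None,k=1):
    im=c['image'][:,:,::-1]
    if box: im=im[box[1]:box[3],box[0]:box[2]]
    cv2.imwrite('pics/'+f,cv2.resize(im,None,fx=k,fy=k,interpolation=cv2.INTER_CUBIC))
def ray(c,u,v,z):
    d=c['R'].T@np.linalg.solve(c['K'],[u,v,1.]);o=-c['R'].T@c['t']
    return o+d*(z-o[2])/d[2]
def proj(c,X):
    p=c['K']@(c['R']@np.array(X)+c['t']);return p[:2]/p[2]
E
python3 - <<'E'
from h import *
s=ctrl.get_state();print({k:np.round(v,3) for k,v in s.items()})
for n in ['top','scene']:
    c=cap(n);save(c,n+'0.png');print(n,'cam at',np.round(-c['R'].T@c['t'],3),c['K'][0,0])
    for l in ['carrier','handle','narrow_loose','wide_loose','narrow_stored','wide_stored','mat','petri_dish','slide_box','dropper_bottle','coverslip_box','beaker']:
        for d in ctrl.spot_in(n,l):
            r=d['rect'];print(l,np.round(r,0),round(d['confidence'],2),np.round(ray(c,r[0],r[1],.05),3)[:2])
E
```

```text
{'t': np.float64(0.0), 'q': array([-1.294,  0.6  , -0.003,  1.6  ,  0.002,  0.943, -0.08 ]), 'qvel': array([-0.001,  0.001, -0.002, -0.002, -0.001, -0.002,  0.   ]), 'joint_torque': array([-2.0000e-03, -7.7645e+01,  1.5630e+00, -2.5803e+01,  1.2000e-02,
        9.0000e-03, -0.0000e+00]), 'tcp_pos': array([0.251, 0.68 , 0.303]), 'orientation': array([-5.530e-01, -3.092e+00,  2.000e-03]), 'wrist_force': array([ 0.401, -0.122, -0.015]), 'ft_torque': array([-0.023,  0.005,  0.039]), 'opening': np.float64(1.0)}
top cam at [ 0.43  -0.016  0.965] 363.3238828270029
carrier [266. 211.  68.  70.] 0.78 [0.571 0.115]
handle [266. 211.  72.  74.] 0.6 [0.57  0.116]
narrow_loose [368. 198.  13.  12.] 0.45 [ 0.608 -0.146]
wide_loose [437. 212.  18.  16.] 0.62 [ 0.572 -0.322]
narrow_stored [267. 212.  64.  69.] 0.59 [0.568 0.112]
narrow_stored [243. 199.  14.  14.] 0.56 [0.601 0.176]
narrow_stored [203. 170.  13.   8.] 0.51 [0.676 0.283]
narrow_stored [202. 197.  15.  14.] 0.44 [0.606 0.281]
wide_stored [285. 217.  21.  14.] 0.59 [0.556 0.066]
wide_stored [265. 210.  72.  77.] 0.48 [0.574 0.117]
mat 
[... 921 characters left out ...]
72 [ 0.592 -0.308]
narrow_stored [427. 317.  19.  25.] 0.89 [0.686 0.296]
narrow_stored [443. 289.  14.  23.] 0.74 [0.613 0.296]
narrow_stored [392. 259.  16.  18.] 0.65 [0.602 0.176]
wide_stored [307. 167.  24.  30.] 0.73 [ 0.465 -0.133]
wide_stored [357. 222.  24.  24.] 0.52 [0.554 0.062]
mat [366. 259. 113.  91.] 0.7 [0.632 0.129]
mat [359. 223.  21.  21.] 0.29 [0.554 0.068]
petri_dish [250. 147.  22.  13.] 0.61 [ 0.483 -0.299]
slide_box [306. 167.  28.  34.] 0.92 [ 0.467 -0.134]
dropper_bottle [237. 268.  15.  35.] 0.65 [ 0.799 -0.08 ]
dropper_bottle [371. 247.  86.  89.] 0.5 [0.598 0.124]
beaker [177. 204.  34.  45.] 0.63 [ 0.735 -0.313]
beaker [237. 270.  17.  34.] 0.34 [ 0.804 -0.077]
```

Run:
```python
import cv2
t=cv2.imread('pics/top0.png')[110:310,170:470];s=cv2.imread('pics/scene0.png')[130:340,160:480]
cv2.imwrite('pics/t.png',cv2.resize(t,None,fx=2.6,fy=2.6,interpolation=2))
cv2.imwrite('pics/s.png',cv2.resize(s,None,fx=2.5,fy=2.5,interpolation=2))
```

```text
(no output)
```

View pics/t.png

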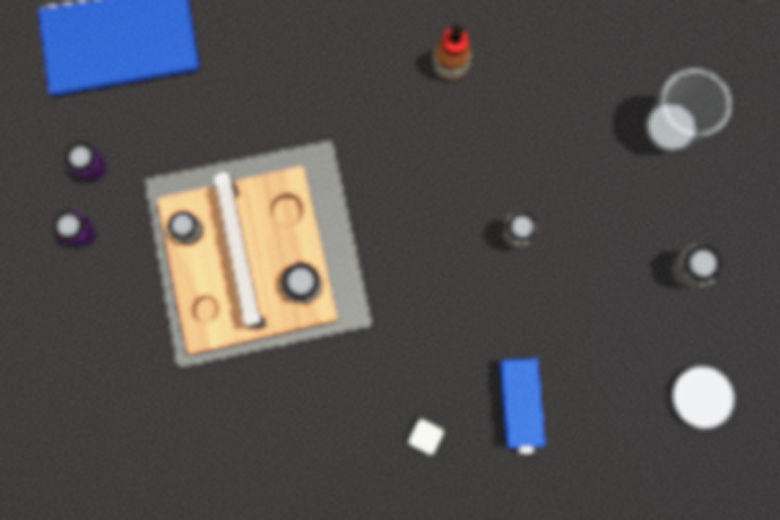

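View pics/s.png

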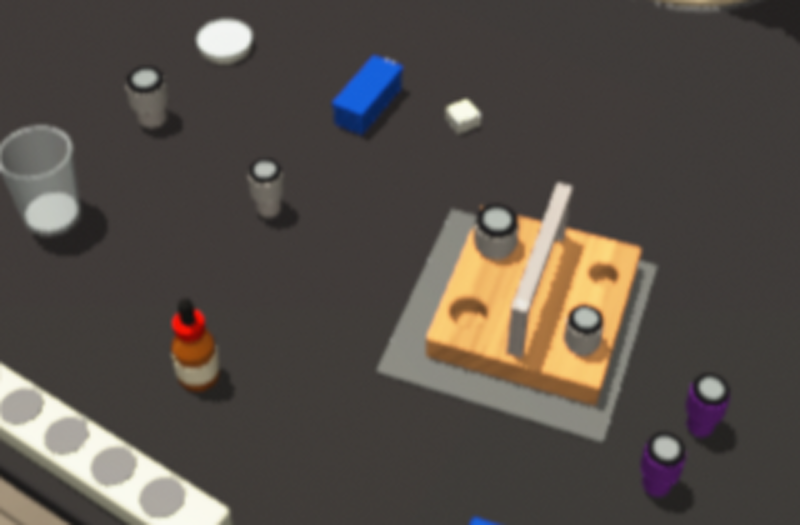

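The crops show a narrow grey eyepiece at top-image px (370,197) and a wide grey one at (437,212). There are two purple look-alikes at (203,170) and (200,197), to be left alone. The stored pair is in the carrier at (240,197) narrow and (285,218) wide. The empty sockets are at (249,228) narrow and (280,191) wide. Next I'll check the full view for the microscope before moving.

Run:
```python
import cv2,numpy as np
a=cv2.imread('pics/top0.png');b=cv2.imread('pics/scene0.png')
cv2.imwrite('pics/both.png',cv2.resize(np.vstack([a,b]),(480,600),interpolation=cv2.INTER_AREA))
from h import *
c=cap('top')
f=lambda x,y,z:np.round(ray(c,170+x/2.6,110+y/2.6,z),4)
print('corners',[f(*p,.03)[:2] for p in [(157,197),(303,166),(338,320),(186,355)]])
print('handle',f(222,177,.094),f(252,323,.094)); print('sock',f(205,308,.03),f(286,209,.03))
print('stored',f(183,226,.064),f(301,280,.064),'loose',f(522,227,.054),f(703,263,.054))
```

```text
corners [array([0.6402, 0.2141]), array([0.6742, 0.0673]), array([0.5175, 0.0286]), array([0.4819, 0.1769])]
handle [0.6459 0.138  0.094 ] [0.5081 0.1046 0.094 ]
sock [0.5282 0.1605 0.03  ] [0.6292 0.0833 0.03  ]
stored [0.6041 0.179  0.064 ] [0.5524 0.0633 0.064 ] loose [ 0.6084 -0.1516  0.054 ] [ 0.5743 -0.3282  0.054 ]
```

View pics/both.png

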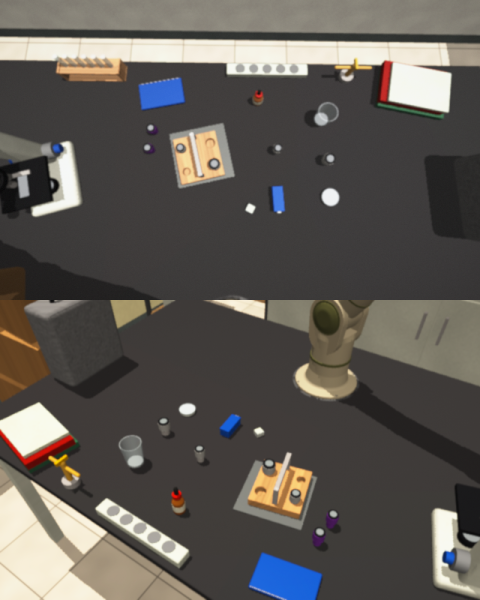

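The full view shows the microscope at y≈0.55–0.8, away from the path if I first move in −y. The carrier centre is about (0.577, 0.121), with its y-axis at about 13.5°.

```bash
cat >> h.py <<'E'
def pose():
    s=ctrl.get_state();return np.array(s['tcp_pos']),Rn.from_rotvec(s['orientation'])
def want(yang):  # tool down, tool y at yang deg
    a=np.radians(yang);y=np.array([np.cos(a),np.sin(a),0]);z=np.array([0,0,-1.]);return Rn.from_matrix(np.c_[np.cross(y,z),y,z])
def go(p,yang):
    p0,R0=pose();T=(R0.inv()*want(yang)).as_rotvec(degrees=True)
    print('row',np.round(T,2),np.round(R0.inv().apply(np.array(p)-p0)*1000,1))
E
python3 - <<'E'
from h import *
go([.38,.36,.32],69.7)
c=cap('wrist');print(np.round(c['mount'],3) ,c['K'][0,0])
E
```

```text
row [-0.    0.    0.03] [-231.7 -255.6  -16.1]
[[-0.    -0.965 -0.261  0.065]
 [ 1.    -0.    -0.     0.001]
 [ 0.    -0.261  0.965 -0.071]
 [ 0.     0.     0.     1.   ]] 288.41552501306893
```

Call:
send_rows --series '[[[0,0,0,-232,-256,-16,1],[0,0,0,-232,-256,-16,1],[0,0,0,-232,-256,-16,1],[0,0,0,-232,-256,-16,1],[0,0,0,-232,-256,-16,1],[0,0,0,-232,-256,-16,1],[0,0,0,-232,-256,-16,1],[0,0,0,-232,-256,-16,1]]]' --newtons 30

```text
t: 2.2
tcp_pos: [0.3828, 0.3534, 0.3205]
orientation: [0.565, 3.089, -0.003]
wrist_force: [0.5, 1.0, 0.5]
opening: 1.001
```

Run:
```python
from h import *
go([.48,.11,.29],13.5)
```

```text
row [-3.000e-02  1.500e-01  5.576e+01] [-177.1 -193.2   31.2]
```

Run:
```python
from h import *
go([.577,.121,.29],13.5)
```

```text
row [-3.000e-02  1.500e-01  5.576e+01] [-263.9 -148.5   31.3]
```

Call:
send_rows --series '[[[0,0,55.8,-264,-148,31,0.6],[0,0,55.8,-264,-148,31,0.6],[0,0,55.8,-264,-148,31,0.6],[0,0,55.8,-264,-148,31,0.6],[0,0,55.8,-264,-148,31,0.6],[0,0,55.8,-264,-148,31,0.6],[0,0,55.8,-264,-148,31,0.6],[0,0,55.8,-264,-148,31,0.6]]]'

```text
t: 3.0
tcp_pos: [0.5774, 0.1281, 0.2885]
orientation: [1.94, 2.47, -0.001]
wrist_force: [0.3, 0.1, 0.5]
opening: 0.801
```

Run:
```python
from h import *
c=cap('wrist');save(c,'w1.png')
import pickle;pickle.dump({k:c[k] for k in('K','R','t')},open('w1.pkl','wb'))
print(pose()[0])
C=np.array([.5775,.1215]);a=np.radians(13.5);Y=np.array([np.cos(a),np.sin(a)]);X=np.array([Y[1],-Y[0]])
for n,x,y,z in [('na top',-50,40,64),('nb',-50,-40,30),('wa',50,40,30),('wb top',50,-40,64),('h+',0,73,94),('h-',0,-73,94)]:
    print(n,np.round(proj(c,[*(C+X*x/1e3+Y*y/1e3),z/1e3]),1))
go([.608,-.151,.25],13.5)
```

```text
[0.57653337 0.12959303 0.28861225]
na top [354.3 145.1]
nb [279.3 142.5]
wa [347.7 226.5]
wb top [278.2 237.1]
h+ [390.9 200.9]
h- [237.8 200.4]
row [-0.03 -0.    0.51] [-279.9  -37.4   38.6]
```

View pics/w1.png

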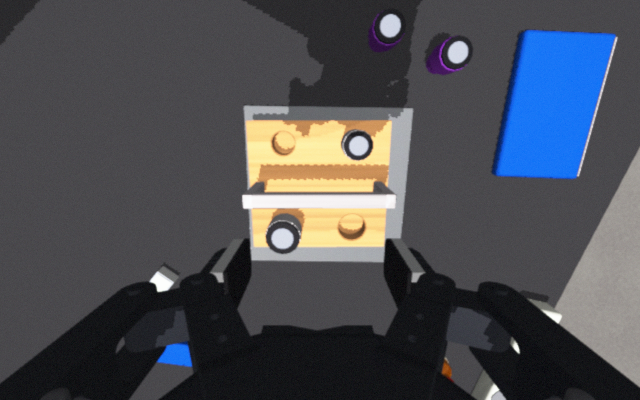

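The wrist picture shows the carrier squarely, with empty sockets at px (285,143) narrow and (351,226) wide. The stored pair is at (358,146) and (283,236), the purple ones at (390,27) and (457,53). Next I move above the narrow eyepiece.

Call:
send_rows --series '[[[0,0,0.5,-280,-37,38,0.6],[0,0,0.5,-280,-37,38,0.6],[0,0,0.5,-280,-37,38,0.6],[0,0,0.5,-280,-37,38,0.6],[0,0,0.5,-280,-37,38,0.6],[0,0,0.5,-280,-37,38,0.6],[0,0,0.5,-280,-37,38,0.6],[0,0,0.5,-280,-37,38,0.6]]]'

```text
t: 3.85
tcp_pos: [0.608, -0.1503, 0.2509]
orientation: [-1.943, -2.467, -0.001]
wrist_force: [0.2, 0.7, -0.6]
opening: 0.802
```

Run:
```python
from h import *
c=cap('wrist');print(pose()[0]);save(c,'w2.png')
import pickle;pickle.dump({k:c[k] for k in('K','R','t')},open('w2.pkl','wb'))
print(np.round(proj(c,[.608,-.151,.054]),1))
for l in ['narrow_loose']:
  for d in ctrl.spot_in('wrist',l):print(np.round(d['rect'],1),d['confidence'])
```

```text
[ 0.60813605 -0.14920594  0.25090869]
[315.8 194.5]
```

View pics/w2.png

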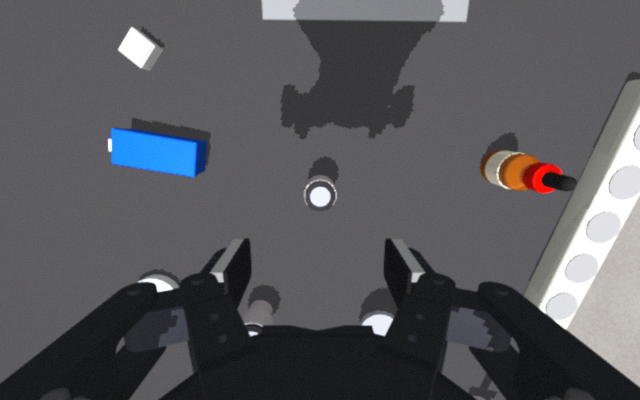

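```bash
cat >> h.py <<'E'
def lens(c,u,v,w=14,th=170):
    g=c['image'].min(2);u0,v0=int(u-w),int(v-w);b=cv2.inRange(g[v0:v0+2*w,u0:u0+2*w],th,255)
    n,l,s,ce=cv2.connectedComponentsWithStats(b);i=1+np.argmax(s[1:,4]);return ce[i]+[u0,v0],s[i]
E
python3 - <<'E'
from h import *
import pickle
for f,u,v,z in [('w2',320,195,.052),('w1',358,146,.062),('w1',283,236,.062)]:
    c=pickle.load(open(f+'.pkl','rb'));c['image']=cv2.imread(f'pics/{f}.png')
    m,s=lens(c,u,v);print(f,m,s[2:],np.round(ray(c,*m,z),4))
p,R=pose();print(p,ctrl.get_state()['qvel'].round(3))
c=pickle.load(open('w2.pkl','rb'));go([*ray(c,320,194.5,.052)[:2],.098],13.5)
c=pickle.load(open('w1.pkl','rb'));print('sock',ray(c,285,143,.03),ray(c,351,226,.03))
E
```

```text
w2 [319.82554517 196.29595016] [ 21  20 321] [ 0.6123 -0.1523  0.052 ]
w1 [358.38095238 145.35164835] [ 18  19 273] [0.6091 0.1801 0.062 ]
w1 [282.06886228 238.05988024] [ 21  19 334] [0.5546 0.0626 0.062 ]
[ 0.60822381 -0.14878558  0.25101107] [-0.011 -0.002  0.005  0.001  0.001  0.002 -0.003]
row [ 0.02 -0.08  0.17] [ -2.8   3.3 153. ]
sock [0.53330581 0.16173903 0.03      ] [0.6317626  0.08380081 0.03      ]
```

Call:
send_rows --series '[[[0,0,0,-3,3,40,0.5],[0,0,0,-3,3,80,0.5],[0,0,0,-3,3,115,0.5],[0,0,0,-3,3,140,0.5],[0,0,0,-3,3,153,0.5],[0,0,0,-3,3,153,0.5],[0,0,0,-3,3,153,0.5],[0,0,0,-3,3,153,0.5]]]'

```text
t: 4.75
tcp_pos: [0.6124, -0.1534, 0.0995]
orientation: [1.944, 2.465, 0.002]
wrist_force: [-0.3, 0.2, 0.1]
opening: 0.75
```

Run:
```python
from h import *
c=cap('wrist');save(c,'w3.png')
print(pose()[0],np.round(proj(c,[.6123,-.1523,.052]),1))
```

```text
[ 0.61238772 -0.15352017  0.09946869] [314.9 270.1]
```

View pics/w3.png

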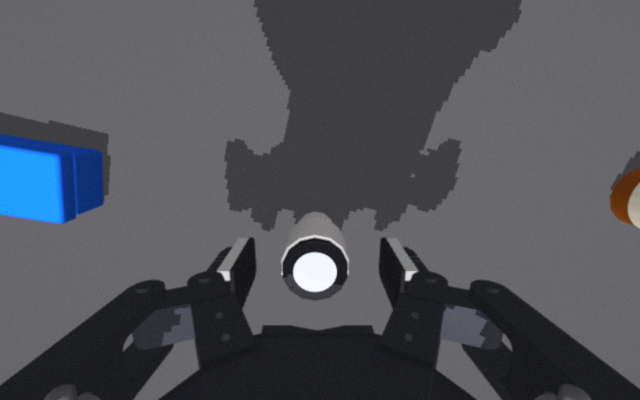

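The head sits centred between the pads at px (315,271), as predicted. Closing.

Call:
send_rows --series '[[[0,0,0,0,0,0,-1],[0,0,0,0,0,0,-1],[0,0,0,0,0,0,-1],[0,0,0,0,0,0,-1],[0,0,0,0,0,0,-1],[0,0,0,0,0,0,-1],[0,0,0,0,0,0,-1],[0,0,0,0,0,0,-1]]]' --newtons 40

```text
t: 5.6
tcp_pos: [0.6119, -0.1537, 0.0987]
orientation: [1.946, 2.465, 0.001]
wrist_force: [-0.9, 1.3, 6.9]
opening: 0.361
```

Run:
```python
from h import *
c=cap('wrist');p,R=pose();print(p,lens(c,315,271,25))
for z in(.054,.052):
  w=ray(c,*lens(c,315,271,25)[0],z);print(R.inv().apply(w-p)*1000)
go([p[0],p[1],.25],13.5)
```

```text
[ 0.61191102 -0.15372283  0.09873651] (array([316.9670088 , 272.33944282]), array([   6,    7,   43,   40, 1364], dtype=int32))
[ 1.52803172  0.95256767 44.73714156]
[ 0.40827491  0.95325707 46.73742871]
row [ 0.06  0.01 -0.08] [  -0.     0.2 -151.3]
```

Call:
send_rows --series '[[[0,0,0,0,0,-30,-1],[0,0,0,0,0,-70,-1],[0,0,0,0,0,-110,-1],[0,0,0,0,0,-140,-1],[0,0,0,0,0,-151,-1],[0,0,0,0,0,-151,-1],[0,0,0,0,0,-151,-1],[0,0,0,0,0,-151,-1]]]'

```text
t: 6.45
tcp_pos: [0.611, -0.1533, 0.2472]
orientation: [-1.945, -2.464, 0.002]
wrist_force: [0.4, -1.2, -0.7]
opening: 0.364
```

Run:
```python
from h import *
go([.5333,.1617,.25],13.5);print(ctrl.get_state()['opening'])
```

```text
row [-0.14 -0.06 -0.06] [324.4  -2.3  -2.5]
0.36437557030676593
```

Call:
send_rows --series '[[[0,0,0,40,0,-2,-1],[0,0,0,90,-1,-2,-1],[0,0,0,140,-1,-2,-1],[0,0,0,190,-2,-2,-1],[0,0,0,240,-2,-2,-1],[0,0,0,285,-2,-2,-1],[0,0,0,324,-2,-2,-1],[0,0,0,324,-2,-2,-1]]]'

```text
t: 7.25
tcp_pos: [0.5324, 0.1673, 0.2491]
orientation: [-1.934, -2.472, 0.002]
wrist_force: [-0.4, -0.3, 0.3]
opening: 0.363
```

Call:
send_rows --series '[[[0,0,0,0,0,0,-1],[0,0,0,0,0,0,-1],[0,0,0,0,0,0,-1],[0,0,0,0,0,0,-1],[0,0,0,0,0,0,-1],[0,0,0,0,0,0,-1],[0,0,0,0,0,0,-1],[0,0,0,0,0,0,-1]]]'

```text
t: 8.05
tcp_pos: [0.5344, 0.161, 0.251]
orientation: [1.947, 2.466, 0.0]
wrist_force: [-0.2, -0.3, -0.1]
opening: 0.355
```

Run:
```python
from h import *
import pickle
c=cap('wrist');p,R=pose();print(p,ctrl.get_state()['qvel'].round(3));save(c,'w4.png')
pickle.dump(({k:c[k] for k in('K','R','t')},p,R.as_rotvec()),open('w4.pkl','wb'))
im=c['image'][:,:,::-1][80:330,190:510]
cv2.imwrite('pics/w4c.png',cv2.resize(im,None,fx=2.4,fy=2.4,interpolation=2))
print(np.round(proj(c,[.5333,.1617,.03]),1))
```

```text
[0.53443773 0.16104538 0.25094036] [ 0.    -0.    -0.     0.     0.    -0.001 -0.001]
[315.  187.2]
```

View pics/w4c.png

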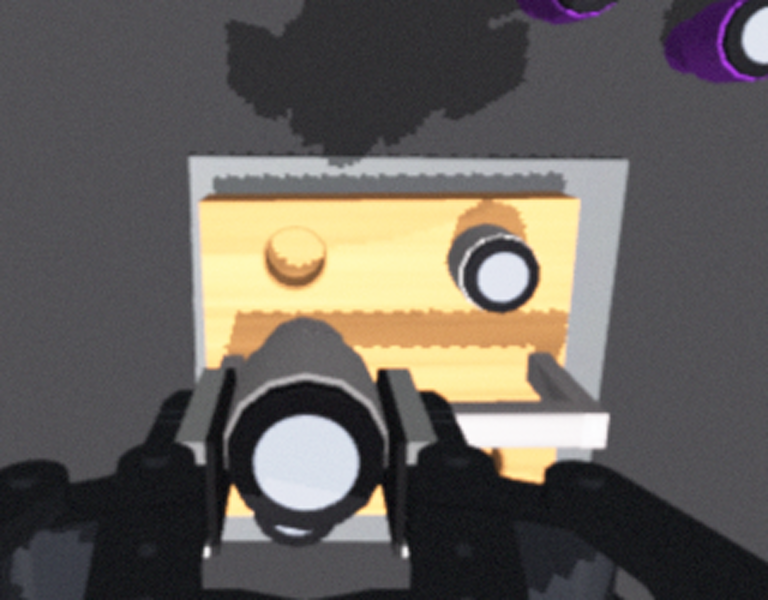

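The crop shows the narrow socket mouth at (313.3,186.9) in the full picture. The held piece hangs straight, its lens at (317.5,272.9). The carrier edges run parallel to the image columns, so the yaw matches.

Run:
```python
from h import *
import pickle
c,p,r=pickle.load(open('w4.pkl','rb'));R=Rn.from_rotvec(r)
t=R.inv().apply(ray(c,313.2,186.9,.03)-p)*1000;print(t,'delta',t[:2]-[1.0,.95]); go([*p[:2],.134],13.5)
```

```text
[  1.18666551  -2.84727116 220.94003605] delta [ 0.18666551 -3.79727116]
row [ 0.01 -0.   -0.07] [ -0.   -0.  116.9]
```

Call:
send_rows --series '[[[0,0,0,0.2,-3.8,35,-1],[0,0,0,0.2,-3.8,70,-1],[0,0,0,0.2,-3.8,100,-1],[0,0,0,0.2,-3.8,117,-1],[0,0,0,0.2,-3.8,117,-1],[0,0,0,0.2,-3.8,117,-1],[0,0,0,0.2,-3.8,117,-1],[0,0,0,0.2,-3.8,117,-1]]]'

```text
t: 8.9
tcp_pos: [0.5311, 0.1606, 0.1351]
orientation: [1.946, 2.465, 0.003]
wrist_force: [-0.3, 0.0, -0.7]
opening: 0.357
```

Run:
```python
from h import *
p,R=pose();print(p);
import pickle
c,p4,r=pickle.load(open('w4.pkl','rb'));print(Rn.from_rotvec(r).inv().apply(p-p4)*1000)
```

```text
[0.53113899 0.16060295 0.13505694]
[  0.33398522  -3.32542465 115.88302611]
```

Call:
send_rows --series '[[[0,0,0,0,-0.3,2,-1],[0,0,0,0,-0.3,4,-1],[0,0,0,0,-0.3,6,-1],[0,0,0,0,-0.3,8,-1],[0,0,0,0,-0.3,10,-1],[0,0,0,0,-0.3,11,-1],[0,0,0,0,-0.3,12,-1],[0,0,0,0,-0.3,12,-1]]]'

```text
t: 9.7
tcp_pos: [0.5303, 0.1603, 0.1217]
orientation: [-1.946, -2.466, 0.0]
wrist_force: [0.2, 0.0, -0.4]
opening: 0.358
```

No contact force at 0.1217, so it is entering the socket. Going on down.

Call:
send_rows --series '[[[0,0,0,0,0,2,-1],[0,0,0,0,0,4,-1],[0,0,0,0,0,6,-1],[0,0,0,0,0,8,-1],[0,0,0,0,0,10,-1],[0,0,0,0,0,11.5,-1],[0,0,0,0,0,12.5,-1],[0,0,0,0,0,12.5,-1]]]'

```text
t: 10.5
tcp_pos: [0.5304, 0.1603, 0.1092]
orientation: [-1.946, -2.466, 0.0]
wrist_force: [-0.8, 0.2, -0.5]
opening: 0.36
```

Call:
send_rows --series '[[[0,0,0,0,0,0,0.2],[0,0,0,0,0,0,0.2],[0,0,0,0,0,0,0.2],[0,0,0,0,0,0,0.2],[0,0,0,0,0,-10,0.2],[0,0,0,0,0,-40,0.2],[0,0,0,0,0,-90,0.2],[0,0,0,0,0,-141,0.2]]]'

```text
t: 11.3
tcp_pos: [0.5299, 0.16, 0.2512]
orientation: [-1.946, -2.465, 0.002]
wrist_force: [1.4, 1.1, 0.8]
opening: 0.598
```

Run:
```python
from h import *
import pickle
c=cap('wrist');p,R=pose();print(p,ctrl.get_state()['opening']);save(c,'w5.png',(190,80,510,330),2.4)
print(np.round(proj(c,[.5314,.1615,.062]),1))
print(lens(c,*proj(c,[.5314,.1615,.062])))
go([.5743,-.3282,.25],13.5)
```

```text
[0.53256179 0.16009513 0.25871647] 0.5972932880917713
[318.1 194.4]
(array([317.58204334, 193.88235294]), array([  4,   4,  21,  20, 323], dtype=int32))
row [ 0.48 -0.09 -0.15] [-484.8  -72.2    7.3]
```

View pics/w5.png

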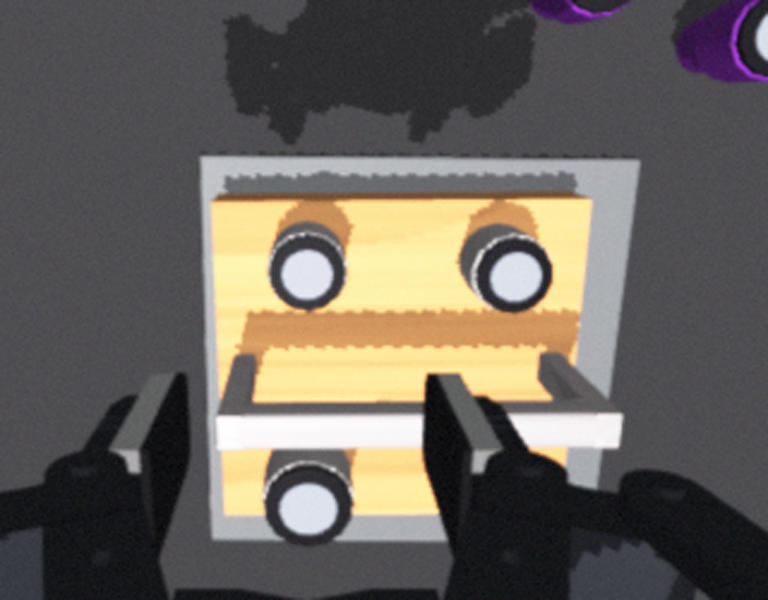

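Narrow is seated: lens at px (317.6,193.9), predicted (318.1,194.4), level with its stored neighbour. On to the wide eyepiece.

Call:
send_rows --series '[[[0,0,0,-40,-6,7,0.5],[0,0,0,-90,-13,7,0.5],[0,0,0,-140,-20,7,0.5],[0,0,0,-190,-27,7,0.5],[0,0,0,-240,-34,7,0.5],[0,0,0,-290,-41,7,0.5],[0,0,0,-340,-48,7,0.5],[0,0,0,-390,-55,7,0.5]]]'

```text
t: 12.15
tcp_pos: [0.5669, -0.2305, 0.2432]
orientation: [1.946, 2.466, 0.0]
wrist_force: [0.5, 1.4, -0.4]
opening: 0.753
```

Run:
```python
from h import *
go([.577,-.328,.25],13.5)
```

```text
row [ 0.03  0.01 -0.07] [-97.2 -12.8  -6.8]
```

Call:
send_rows --series '[[[0,0,0,-40,-6,-7,0.6],[0,0,0,-75,-10,-7,0.6],[0,0,0,-97,-13,-7,0.6],[0,0,0,-97,-13,-7,0.6],[0,0,0,-97,-13,-7,0.6],[0,0,0,-97,-13,-7,0.6],[0,0,0,-97,-13,-7,0.6],[0,0,0,-97,-13,-7,0.6]]]'

```text
t: 12.95
tcp_pos: [0.5773, -0.3246, 0.2496]
orientation: [-1.944, -2.467, -0.001]
wrist_force: [-0.8, -0.2, 0.7]
opening: 0.795
```

Run:
```python
from h import *
c=cap('wrist');p,R=pose();print(p);u=proj(c,[.577,-.328,.052]);m,s=lens(c,*u,w=18);w=ray(c,*m,.053);print(u,m,s,w)
save(c,'w6.png')
go([w[0],w[1],.098],13.5)
```

```text
[ 0.57723662 -0.32488361  0.24952779]
[314.69083704 196.77752427] [315.18089431 197.68699187] [  7   8  26  25 492] [ 0.57761216 -0.32851324  0.053     ]
row [ 0.01 -0.01 -0.  ] [ -3.6  -0.5 151.5]
```

View pics/w6.png

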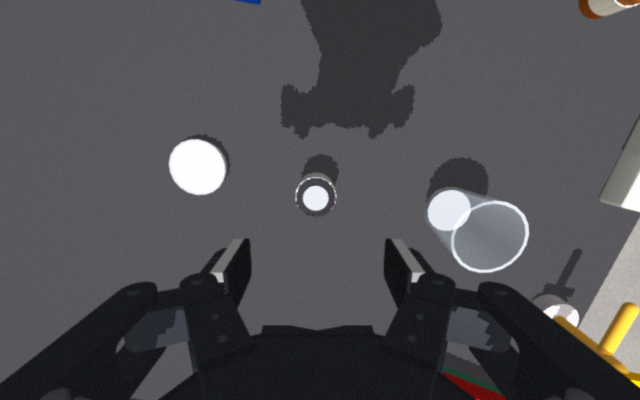

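Wide eyepiece at px (315,198), with clear room from the beaker base (448,210) and the dish (198,166). Descending.

Call:
send_rows --series '[[[0,0,0,-4,-1,40,0.6],[0,0,0,-4,-1,80,0.6],[0,0,0,-4,-1,115,0.6],[0,0,0,-4,-1,140,0.6],[0,0,0,-4,-1,151.5,0.6],[0,0,0,-4,-1,151.5,0.6],[0,0,0,-4,-1,151.5,0.6],[0,0,0,-4,-1,151.5,0.6]]]'

```text
t: 13.8
tcp_pos: [0.5777, -0.3303, 0.0995]
orientation: [1.945, 2.464, 0.001]
wrist_force: [0.5, 0.1, 1.1]
opening: 0.801
```

Call:
send_rows --series '[[[0,0,0,0,0,0,-1],[0,0,0,0,0,0,-1],[0,0,0,0,0,0,-1],[0,0,0,0,0,0,-1],[0,0,0,0,0,0,-1],[0,0,0,0,0,0,-1],[0,0,0,0,0,0,-1],[0,0,0,0,0,0,-1]]]'

```text
t: 14.6
tcp_pos: [0.5774, -0.3301, 0.0991]
orientation: [1.946, 2.465, 0.001]
wrist_force: [-1.7, 0.9, 6.1]
opening: 0.459
```

Run:
```python
from h import *
c=cap('wrist');p,R=pose();m,s=lens(c,316,272,32);print(p,m,s)
for z in(.054,.052):
  w=ray(c,*m,z);print(R.inv().apply(w-p)*1000)
go([p[0],p[1],.25],13.5)
```

```text
[ 0.5773642  -0.33008613  0.09912334] [316.94534221 272.08887833] [   6    8   55   49 2104]
[ 1.46002661  0.98077039 45.12341751]
[ 0.34210102  0.98136263 47.12434837]
row [ 0.07  0.05 -0.07] [-1.000e-01  2.000e-01 -1.509e+02]
```

Call:
send_rows --series '[[[0,0,0,0,0,-30,-1],[0,0,0,0,0,-70,-1],[0,0,0,0,0,-110,-1],[0,0,0,0,0,-140,-1],[0,0,0,0,0,-151,-1],[0,0,0,0,0,-151,-1],[0,0,0,0,0,-151,-1],[0,0,0,0,0,-151,-1]]]'

```text
t: 15.45
tcp_pos: [0.5764, -0.3294, 0.2471]
orientation: [-1.945, -2.464, 0.001]
wrist_force: [0.4, 0.6, -1.0]
opening: 0.455
```

Run:
```python
from h import *
go([.632,.082,.25],13.5);print(ctrl.get_state()['opening'])
```

```text
row [-0.12 -0.1  -0.06] [387.2 149.7  -2.5]
0.4552393183366502
```

Call:
send_rows --series '[[[0,0,0,40,15,-2,-1],[0,0,0,85,33,-2,-1],[0,0,0,130,50,-2,-1],[0,0,0,175,68,-2,-1],[0,0,0,220,85,-2,-1],[0,0,0,265,102,-2,-1],[0,0,0,305,118,-2,-1],[0,0,0,340,131,-2,-1]]]'

```text
t: 16.25
tcp_pos: [0.6251, 0.0341, 0.2492]
orientation: [-1.943, -2.466, 0.002]
wrist_force: [0.2, 0.5, -1.3]
opening: 0.45
```

Run:
```python
from h import *
go([.632,.082,.25],13.5)
```

```text
row [-0.13 -0.03  0.02] [45.  17.9 -0.8]
```

Call:
send_rows --series '[[[0,0,0,30,12,-1,-1],[0,0,0,45,18,-1,-1],[0,0,0,45,18,-1,-1],[0,0,0,45,18,-1,-1],[0,0,0,45,18,-1,-1],[0,0,0,45,18,-1,-1],[0,0,0,45,18,-1,-1],[0,0,0,45,18,-1,-1]]]'

```text
t: 17.05
tcp_pos: [0.6325, 0.0784, 0.252]
orientation: [1.948, 2.465, 0.0]
wrist_force: [-0.3, -0.2, -1.6]
opening: 0.451
```

Run:
```python
from h import *
import pickle
c=cap('wrist');p,R=pose();print(p,ctrl.get_state()['qvel'].round(3));save(c,'w7.png',(190,80,510,330),2.4)
pickle.dump(({k:c[k] for k in('K','R','t')},p,R.as_rotvec()),open('w7.pkl','wb'))
print(np.round(proj(c,[.632,.082,.03]),1))
```

```text
[0.63250717 0.07865898 0.2520156 ] [-0.006  0.003 -0.    -0.001  0.     0.001 -0.   ]
[316.3 184.4]
```

View pics/w7.png

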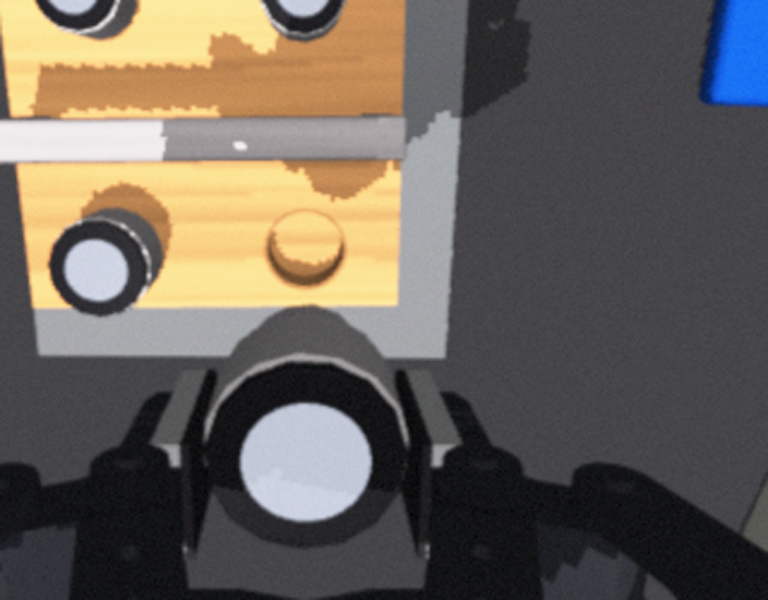

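The large empty socket mouth is at crop (305,247.5), i.e. px (317.1,183.1). The block edges agree: 40 mm and 25 mm away at scale.

Run:
```python
from h import *
import pickle
c,p,r=pickle.load(open('w7.pkl','rb'));R=Rn.from_rotvec(r)
w=ray(c,317.1,183.1,.03)
p2,R2=pose();t=R2.inv().apply(w-p2)*1000;print(w,p2-p,t,'delta',t[:2]-[1.0,.98],'dz',(p2[2]-.134)*1000); go([*p2[:2],.134],13.5)
```

```text
[0.63251156 0.08358206 0.03      ] [0. 0. 0.] [  4.79549078   1.10160014 222.01566354] delta [3.79549078 0.12160014] dz 118.01560402128342
row [ 0.01  0.   -0.11] [  0.  -0. 118.]
```

Call:
send_rows --series '[[[0,0,0,2,0,30,-1],[0,0,0,2,0,60,-1],[0,0,0,2,0,85,-1],[0,0,0,2,0,100,-1],[0,0,0,2,0,110,-1],[0,0,0,2,0,110,-1],[0,0,0,2,0,110,-1],[0,0,0,2,0,110,-1]]]'

```text
t: 17.9
tcp_pos: [0.6326, 0.0811, 0.143]
orientation: [1.946, 2.465, 0.002]
wrist_force: [0.4, 0.2, -0.5]
opening: 0.451
```

Run:
```python
from h import *
import pickle
c,p,r=pickle.load(open('w7.pkl','rb'));R=Rn.from_rotvec(r)
tg=p+R.apply([.0038,.0001,0]);print(tg,pose()[0],ctrl.get_state()['qvel'].round(3));go([*tg[:2],.134],13.5)
```

```text
[0.63172446 0.08237884 0.2520155 ] [0.63263883 0.08109235 0.14302937] [ 0.    -0.003 -0.001  0.002 -0.001 -0.003  0.001]
row [ 0.1   0.01 -0.08] [ 1.5 -0.6  9. ]
```

Call:
send_rows --series '[[[0,0,0,1.5,-0.6,4,-1],[0,0,0,1.5,-0.6,8,-1],[0,0,0,1.5,-0.6,9,-1],[0,0,0,1.5,-0.6,9,-1],[0,0,0,1.5,-0.6,9,-1],[0,0,0,1.5,-0.6,9,-1],[0,0,0,1.5,-0.6,9,-1],[0,0,0,1.5,-0.6,9,-1]]]'

```text
t: 18.7
tcp_pos: [0.6311, 0.0824, 0.133]
orientation: [1.946, 2.466, 0.0]
wrist_force: [-0.0, -0.4, -0.9]
opening: 0.455
```

Run:
```python
from h import *
go([.6317,.0824,.122],13.5)
```

```text
row [ 0.01  0.   -0.07] [-0.2  0.5 11. ]
```

Call:
send_rows --series '[[[0,0,0,0,0.4,2,-1],[0,0,0,0,0.4,4,-1],[0,0,0,0,0.4,6,-1],[0,0,0,0,0.4,8,-1],[0,0,0,0,0.4,10,-1],[0,0,0,0,0.4,11,-1],[0,0,0,0,0.4,11,-1],[0,0,0,0,0.4,11,-1]]]'

```text
t: 19.5
tcp_pos: [0.6315, 0.0825, 0.1219]
orientation: [1.946, 2.466, -0.0]
wrist_force: [0.7, -0.3, -2.7]
opening: 0.453
```

Call:
send_rows --series '[[[0,0,0,0,0,2,-1],[0,0,0,0,0,4,-1],[0,0,0,0,0,6,-1],[0,0,0,0,0,8,-1],[0,0,0,0,0,10,-1],[0,0,0,0,0,11.5,-1],[0,0,0,0,0,12.4,-1],[0,0,0,0,0,12.4,-1]]]'

```text
t: 20.3
tcp_pos: [0.6314, 0.0825, 0.1093]
orientation: [-1.946, -2.466, 0.0]
wrist_force: [0.3, -0.7, -1.2]
opening: 0.45
```

Call:
send_rows --series '[[[0,0,0,0,0,0,0.4],[0,0,0,0,0,0,0.4],[0,0,0,0,0,0,0.4],[0,0,0,0,0,0,0.4],[0,0,0,0,0,-10,0.4],[0,0,0,0,0,-40,0.4],[0,0,0,0,0,-90,0.4],[0,0,0,0,0,-141,0.4]]]'

```text
t: 21.1
tcp_pos: [0.631, 0.0823, 0.2512]
orientation: [-1.946, -2.465, 0.002]
wrist_force: [1.4, -0.1, -0.4]
opening: 0.695
```

Run:
```python
from h import *
p,R=pose();print(p,R.as_rotvec(),ctrl.get_state()['q'].round(2))
go([.5815,.1215,.26],103.5);go([.5815,.1215,.26],-76.5)
```

```text
[0.63102082 0.08234897 0.25119463] [-1.94635658e+00 -2.46511095e+00  1.85552761e-03] [-0.42  0.57  0.3   1.87 -0.24  0.74  0.25]
row [-7.000e-02 -5.000e-02 -9.009e+01] [ 49.6 -39.1  -8.8]
row [-5.000e-02  7.000e-02  8.991e+01] [ 49.6 -39.1  -8.8]
```

Call:
send_rows --series '[[[0,0,8,10,-8,-9,0.4],[0,0,16,20,-16,-9,0.4],[0,0,24,30,-24,-9,0.4],[0,0,32,40,-32,-9,0.4],[0,0,40,50,-39,-9,0.4],[0,0,48,50,-39,-9,0.4],[0,0,56,50,-39,-9,0.4],[0,0,64,50,-39,-9,0.4]]]'

```text
t: 21.9
tcp_pos: [0.5818, 0.1224, 0.2594]
orientation: [-2.96, -1.052, -0.001]
wrist_force: [-0.1, 0.5, -0.3]
opening: 0.703
```

Run:
```python
from h import *
go([.5809,.1214,.26],-76.5)
```

```text
row [-0.03 -0.05 25.62] [-1.3  0.2 -0.6]
```

Call:
send_rows --series '[[[0,0,8,-1,0,0,0.4],[0,0,16,-1,0,0,0.4],[0,0,23,-1,0,0,0.4],[0,0,25.6,-1,0,0,0.4],[0,0,25.6,-1,0,0,0.4],[0,0,25.6,-1,0,0,0.4],[0,0,25.6,-1,0,0,0.4],[0,0,25.6,-1,0,0,0.4]]]'

```text
t: 22.7
tcp_pos: [0.5812, 0.1214, 0.2587]
orientation: [-3.118, -0.379, -0.0]
wrist_force: [0.2, -0.4, -0.3]
opening: 0.702
```

Run:
```python
from h import *
c=cap('wrist');p,R=pose();print(p);save(c,'w8.png')
C=np.array([.5815,.1225]);a=np.radians(13.5);Y=np.array([np.cos(a),np.sin(a)]);X=np.array([Y[1],-Y[0]])
for n,x,y,z in [('na top',-50,40,62),('nb',-50,-40,62),('wa',50,40,62),('wb top',50,-40,62),('h+',0,73,94),('h-',0,-73,94)]:
    u=proj(c,[*(C+X*x/1e3+Y*y/1e3),z/1e3]);print(n,np.round(u,1),np.round(lens(c,*u,18)[0],1) if n[0]!='h' else '')
go([.5809,.1214,.141],-76.5)
```

```text
[0.58117686 0.12138117 0.25865293]
na top [262.3 151.4] [262.1 151.9]
nb [265.8 232.8] [264.8 233.9]
wa [371.1 152.1] [370.5 152. ]
wb top [366.7 233.4] [367.6 234.1]
h+ [316.9 113.2] 
h- [316.  279.9] 
row [-0.01 -0.01  0.35] [-3.000e-01 -1.000e-01  1.177e+02]
```

View pics/w8.png

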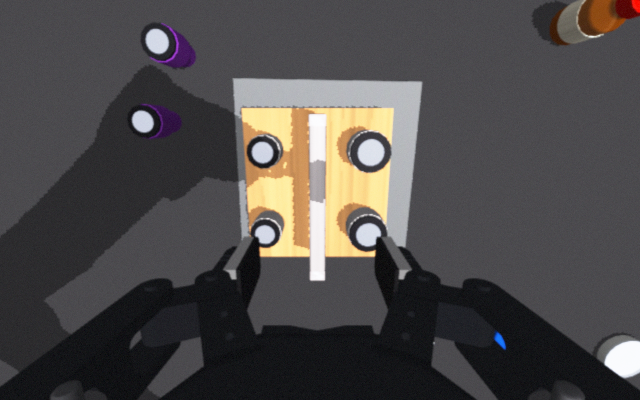

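All four lenses fall within about 1 px of their seated predictions, and the handle runs up column 317 between the jaws. Descending on the handle.

Call:
send_rows --series '[[[0,0,0.3,0,0,30,0.1],[0,0,0.3,0,0,60,0.1],[0,0,0.3,0,0,85,0.1],[0,0,0.3,0,0,105,0.1],[0,0,0.3,0,0,115,0.1],[0,0,0.3,0,0,117.5,0.1],[0,0,0.3,0,0,117.5,0.1],[0,0,0.3,0,0,117.5,0.1]]]'

```text
t: 23.55
tcp_pos: [0.5817, 0.1214, 0.1419]
orientation: [-3.12, -0.37, -0.002]
wrist_force: [0.2, 0.2, 0.4]
opening: 0.545
```

Call:
send_rows --series '[[[0,0,0,0,0,0,-1],[0,0,0,0,0,0,-1],[0,0,0,0,0,0,-1],[0,0,0,0,0,0,-1],[0,0,0,0,0,0,-1],[0,0,0,0,0,0,-1],[0,0,0,0,0,0,-1],[0,0,0,0,0,0,-1]]]' --newtons 80

```text
t: 24.35
tcp_pos: [0.5814, 0.1216, 0.1418]
orientation: [-3.119, -0.371, -0.002]
wrist_force: [-2.0, 0.0, 6.2]
opening: 0.149
```

Call:
send_rows --series '[[[0,0,0,0,0,-2,-1],[0,0,0,0,0,-5,-1],[0,0,0,0,0,-9,-1],[0,0,0,0,0,-14,-1],[0,0,0,0,0,-19,-1],[0,0,0,0,0,-24,-1],[0,0,0,0,0,-28,-1],[0,0,0,0,0,-30,-1]]]' --newtons 100

```text
t: 25.15
tcp_pos: [0.5813, 0.1215, 0.1715]
orientation: [-3.12, -0.37, -0.001]
wrist_force: [0.5, 0.7, -6.6]
opening: 0.142
```

Run:
```python
from h import *
s=ctrl.get_state();print(s['wrist_force'],s['ft_torque'],s['tcp_pos'])
c=cap('wrist');go([.581,.1214,.30],-76.5)
# lens positions in tool frame unchanged?
for u in [(262,152),(265,234),(370,152),(367,234)]: pass
save(c,'w9.png')
```

```text
[ 0.46786757  0.74492925 -6.59422412] [ 0.05921769 -0.01858524  0.01738835] [0.58126477 0.12149431 0.17153547]
row [-0.   -0.04  0.03] [  -0.2    0.  -128.4]
```

View pics/w9.png

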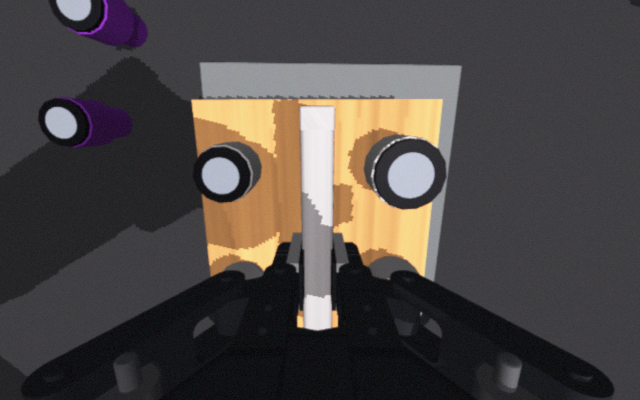

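The carrier hangs level at about 3 cm. The wrist carries 6.6 N, as expected for the loaded carrier, and the handle is between the pads at column 317. Lifting on.

Call:
send_rows --series '[[[0,0,0,0,0,-3,-1],[0,0,0,0,0,-9,-1],[0,0,0,0,0,-18,-1],[0,0,0,0,0,-28,-1],[0,0,0,0,0,-38,-1],[0,0,0,0,0,-48,-1],[0,0,0,0,0,-58,-1],[0,0,0,0,0,-67,-1]]]'

```text
t: 26.0
tcp_pos: [0.5812, 0.1215, 0.239]
orientation: [-3.12, -0.37, -0.001]
wrist_force: [0.7, 0.5, -5.9]
opening: 0.14
```

Call:
send_rows --series '[[[0,0,0,0,0,-10,-1],[0,0,0,0,0,-20,-1],[0,0,0,0,0,-30,-1],[0,0,0,0,0,-40,-1],[0,0,0,0,0,-49,-1],[0,0,0,0,0,-56,-1],[0,0,0,0,0,-60,-1],[0,0,0,0,0,-61,-1]]]'

```text
t: 26.8
tcp_pos: [0.5812, 0.1215, 0.2994]
orientation: [-3.12, -0.37, -0.001]
wrist_force: [-0.4, -0.2, -6.8]
opening: 0.141
```

Call:
send_rows --series '[[[0,0,0,0,0,0,-1],[0,0,0,0,0,0,-1],[0,0,0,0,0,0,-1],[0,0,0,0,0,0,-1],[0,0,0,0,0,0,-1],[0,0,0,0,0,0,-1],[0,0,0,0,0,0,-1],[0,0,0,0,0,0,-1]]]'

```text
t: 27.6
tcp_pos: [0.5812, 0.1215, 0.299]
orientation: [3.12, 0.37, 0.0]
wrist_force: [-0.0, 0.0, -6.1]
opening: 0.14
```

Run:
```python
from h import *
s=ctrl.get_state();print(s['t'],s['tcp_pos'],s['orientation'],s['wrist_force'],s['ft_torque'],np.abs(s['qvel']).max())
c=cap('wrist');a=cv2.imread('pics/w9.png')[:,:,::-1].copy()
print([(lens({'image':a},*u,30)[0].round(1),lens(c,*u,30)[0].round(1)) for u in [(221,176),(411,174)]])
c=cap('scene');im=c['image'][:,:,::-1];cv2.imwrite('pics/s2.png',cv2.resize(im[60:360,140:520],None,fx=2,fy=2,interpolation=2))
```

```text
27.6 [0.58117793 0.12147397 0.29900842] [3.11971075e+00 3.70031243e-01 1.24136820e-04] [-0.04698824  0.01233023 -6.14907066] [0.04108906 0.00323995 0.00140796] 0.004244282892808168
[(array([220.1, 175.4]), array([220.1, 175.2])), (array([410.8, 174.8]), array([410.8, 174.7]))]
```

Run:
```python
from station import ctrl
print(ctrl.hand_in())
```

```text
the job is handed in; nothing more can be done
None
```

I put the narrow eyepiece in the empty small socket and the wide one in the empty large socket, released both, then lifted the loaded carrier straight up by its handle. I handed the job in at about 28 s with the arm still holding it.

**Last checks:**
- **Seating:** with the carrier on its mat, all four lenses were within about 1 px of where seated eyepieces should appear. During the lift the two in view of the wrist camera did not shift in the hand; the other two were mostly hidden.
- **Lift:** the carrier's underside is about 16 cm above the bench, inferred from the measured tool height and the grasp. The carrier is level and at rest above its mat, and the wrist carries a steady 6.1–6.8 N.
- **Bystanders:** I saw no contact and left the purple look-alikes alone, but I did no separate check of the bench at the end.

**What failed or disagreed:**
- The viewer refused the final scene picture (limit of 12 reached), so the end state was checked by numbers only.
- The top and wrist cameras disagreed by about 3–4 mm, so I used wrist measurements relative to the gripper.

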